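Load the test rack in reverse order

TASK

Move the four power parts from the white plastic intake rack to the empty aluminium test rack, one upright in the middle of each bay, in reverse order: seen from the robot, the part that stands leftmost in the intake rack goes into the rightmost bay of the test rack, and so on, until the rightmost one stands in the leftmost bay. The cork pads stay in the intake rack.

Things in the scene. Friction and masses are not known exactly. Their poses are not given: they have to be found in the camera images.
- capacitor: Can capacitor: upright black cylinder 35 mm in diameter, 65 mm high, silver top with two small terminals (4 mm higher, look only). 60 to 130 g. Origin: centre of the underside, z up. Starts standing on its pad.
- coil: Ring choke: squat copper coil, 44 mm in diameter, 28 mm high, its centre filled with black resin (solid). 100 to 200 g. Origin: centre of the underside, z up. Starts on its pad.
- transformer: Small mains transformer: dark steel core with paper and copper winding, a block 34 (x) by 42 (y) by 38 (z) mm. 170 to 340 g. Origin: centre of the underside, z up; starts with its x within 12 degrees of the rack's x.
- heatsink: Aluminium heatsink with five upright fins, a block 30 (x, across the fins) by 40 (y, along the fins) by 50 (z) mm; can be gripped on its outer fins, along x. 75 to 155 g. Origin: centre of the underside, z up; starts with its x within 12 degrees of the rack's x.
- pad_capacitor: Diamond-shaped cork pad, 46 mm square turned by 45 degrees, 2 mm thick, under the capacitor at the start. Fixed to the intake rack, top 12 mm above the bench; it stays behind and so still shows which bay that part came from. Origin: centre of its underside.
- pad_coil: Round cork pad, 62 mm in diameter, 2 mm thick, under the coil at the start. Fixed to the intake rack, top 12 mm above the bench; it stays behind and so still shows which bay that part came from. Origin: centre of its underside.
- pad_transformer: Square cork pad, 56 by 56 mm, 2 mm thick, under the transformer at the start. Fixed to the intake rack, top 12 mm above the bench; it stays behind and so still shows which bay that part came from. Origin: centre of its underside.
- pad_heatsink: Oblong cork pad, 80 (x) by 46 (y) mm, 2 mm thick, under the heatsink at the start. Fixed to the intake rack, top 12 mm above the bench; it stays behind and so still shows which bay that part came from. Origin: centre of its underside.
- intake_rack: White plastic rack, holds the four parts at the start in any order. On the left or right. Fixed, 90 (x) by 298 (y) mm. Four bays, centres x = 0, y = -108, -36, +36, +108 mm; bay floor 10 mm above the origin. Ribs between bays 3 mm thick, 12 mm above the floor; end cheeks 20 mm above it; front and back open. Origin: centre of underside; +x away from the robot, +y to its left, within 15 degrees.
- test_rack: Bare aluminium rack, empty at the start, flat brass contacts. On the left or right. Fixed, 90 (x) by 298 (y) mm. Four bays, centres x = 0, y = -108, -36, +36, +108 mm; bay floor 10 mm above the origin. Ribs between bays 3 mm thick, 12 mm above the floor; end cheeks 20 mm above it; front and back open. Origin: centre of underside; +x away from the robot, +y to its left, within 15 degrees.

How it is judged:
At the end, for the whole second after the job is handed in: Each part stands on the floor of the test rack's bay that mirrors its bay in the intake rack (leftmost to rightmost and so on), within 15 mm of the bay's centre along x and along y, within 4 mm of the floor height, tilted less than 0.12 rad, at rest and released (((y of pad_capacitor in the frame of intake_rack between -0.128 and -0.088 m and y of capacitor in the frame of test_rack between 0.093 and 0.123 m) or (y of pad_capacitor in the frame of intake_rack between -0.056 and -0.016 m and y of capacitor in the frame of test_rack between 0.021 and 0.051 m) or (y of pad_capacitor in the frame of intake_rack between 0.016 and 0.056 m and y of capacitor in the frame of test_rack between -0.051 and -0.021 m) or (y of pad_capacitor in the frame of intake_rack between 0.088 and 0.128 m and y of capacitor in the frame of test_rack between -0.123 and -0.093 m)) and x of capacitor in the frame of test_rack between -0.015 and 0.015 m and z of capacitor in the frame of test_rack between 0.006 and 0.014 m and angle between each of capacitor, coil, transformer, heatsink's own z axis and vertical below 0.12 rad and linear speed of each of capacitor, coil, transformer, heatsink below 0.02 m/s and angular speed of each of capacitor, coil, transformer, heatsink below 0.2 rad/s and ((y of pad_coil in the frame of intake_rack between -0.128 and -0.088 m and y of coil in the frame of test_rack between 0.093 and 0.123 m) or (y of pad_coil in the frame of intake_rack between -0.056 and -0.016 m and y of coil in the frame of test_rack between 0.021 and 0.051 m) or (y of pad_coil in the frame of intake_rack between 0.016 and 0.056 m and y of coil in the frame of test_rack between -0.051 and -0.021 m) or (y of pad_coil in the frame of intake_rack between 0.088 and 0.128 m and y of coil in the frame of test_rack between -0.123 and -0.093 m)) and x of coil in the frame of test_rack between -0.015 and 0.015 m and z of coil in the frame of test_rack between 0.006 and 0.014 m and ((y of pad_transformer in the frame of intake_rack between -0.128 and -0.088 m and y of transformer in the frame of test_rack between 0.093 and 0.123 m) or (y of pad_transformer in the frame of intake_rack between -0.056 and -0.016 m and y of transformer in the frame of test_rack between 0.021 and 0.051 m) or (y of pad_transformer in the frame of intake_rack between 0.016 and 0.056 m and y of transformer in the frame of test_rack between -0.051 and -0.021 m) or (y of pad_transformer in the frame of intake_rack between 0.088 and 0.128 m and y of transformer in the frame of test_rack between -0.123 and -0.093 m)) and x of transformer in the frame of test_rack between -0.015 and 0.015 m and z of transformer in the frame of test_rack between 0.006 and 0.014 m and ((y of pad_heatsink in the frame of intake_rack between -0.128 and -0.088 m and y of heatsink in the frame of test_rack between 0.093 and 0.123 m) or (y of pad_heatsink in the frame of intake_rack between -0.056 and -0.016 m and y of heatsink in the frame of test_rack between 0.021 and 0.051 m) or (y of pad_heatsink in the frame of intake_rack between 0.016 and 0.056 m and y of heatsink in the frame of test_rack between -0.051 and -0.021 m) or (y of pad_heatsink in the frame of intake_rack between 0.088 and 0.128 m and y of heatsink in the frame of test_rack between -0.123 and -0.093 m)) and x of heatsink in the frame of test_rack between -0.015 and 0.015 m and z of heatsink in the frame of test_rack between 0.006 and 0.014 m); the robot touches nothing.
It also fails if it takes over 109 s, if anything falls off the work surface, if the arm or the gripper's body presses on something with over 40 N, if the wrist force passes 120 N, or if a joint passes its speed limit or range.

ROBOT

A 6-joint arm with a two-finger parallel gripper is mounted at the origin on the work surface. World frame = base frame: x ahead of the robot, y to its left, z up, the work surface at z = 0. Lengths are in m, angles in rad, forces in N, time in s.
With the tool pointing down it reaches from about 0.35 to 0.775 m from the base axis. Payload 5.5 kg.
Tool frame: the origin (TCP) lies at the very end of the fingers, on their centre line; the grasp point (between the pads) lies 19 mm behind it; z points along the fingers, y is the line along which they close (so a half turn about z gives the same grasp; the last joint's range is limited). The gripper opens to 85 mm and grips with 20 to 120 N. Pads are 22 mm wide; open, the fingers measure 114 mm over their backs; the gripper's body (76 mm by 85 mm) begins 54 mm behind the grasp point. The pads swing forward as they close: fully open they stand 13 mm farther back than shut.
Start: joints at [-1.406, 0.313, 0.046, 1.304, 0, 1.431], TCP at [0.173, -0.549, 0.231] pointing down, gripper open.
Joint ranges: [-2.76, 2.76], [-0.86, 1.69], [-1.03, 1.26], [-2.2, 2.34], [-1.47, 1.5], [-3.14, 3.14]. Speed limits (rad/s): [2.57, 2.57, 3.14, 3.14, 3.14, 3.14].

INTERFACE

Orientations are given as a unit quaternion [w, x, y, z].
In Python, from workcell import env, viewer, nets gives the robot as it stands. The module is installed in compiled form; this text tells all that it offers.
- The arm moves only by the shell command python3 -m creep 'ROWS' [OPENING] [FORCE]. ROWS is one flat JSON list of numbers that holds 1 to 8 rows one after another, with no inner brackets; each row has 6 numbers: dx, dy, dz in shares of 0.6 m (1.0 is 0.6 m), then a rotation vector rx, ry, rz in shares of pi rad (1.0 is pi rad); each row is the pose to reach, as a shift and turn from the pose commanded when the command began, along the tool's axes at that moment; what a row does not reach only later rows make up. A row lasts 1/8 s, in which the tool goes at most 0.0625 m and 0.188 rad, less where a joint would pass 70% of its speed; a pose out of reach is approached as far as the arm can. OPENING is the finger opening in m, set as the command begins (- or left out keeps the last). The fingers move at their own pace and stop on an object; FORCE is the grip in N (left out, the last holds). Time passes only in rows, so rows that do not move let the fingers close. It prints the time, the measured TCP pose, the force, the opening and the grip force at its end. No shift or turn number may pass 1 either way. Input that does not fit is refused with a message, and nothing moves.
- env.get_state(): the state, without advancing time (a new reading comes with each control period).
- viewer.read_camera(name): name is "scene" or "top"; returns a dict with "image" (480x640x3 uint8, red, green, blue), "K" (3x3 intrinsics, pixels), "R" (3x3) and "t" (3): a world point X has camera coordinates R X + t. Camera axes: x right, y down, z forward; pixel columns grow to the right and rows downward; lengths in m; the calibration is good to about 2 mm. A picture is of the moment at which its call begins. There is no depth.
- env.hand_in(): hands the job in; it is judged then, once.
Trained networks look in a picture, given as the dict that the camera call returned (one of the last four; its "shot" number tells which), for a name from the list of things; names that differ only in an ending like _2 or _b are one class to them, and where a whole thing is asked for, a point or a joint stands for the part that bears it (a point fixed in the world has none). Each returns a list of dicts, best first, with "confidence" (0 to 1); they miss things now and then, are a little off and sometimes report something else, mostly with a low value. They report only what shows in the picture. A call takes as long as a camera call.
- nets.outline_of(label, picture): "region" (480x640 bool, what is visible of it) and "box" ([left, top, right, bottom] in pixels, round what is visible of it).
The state is a dict: "clock": time; "joint_pos": joint angles; "qvel": joint speeds; "tau": joint torques, N m; "tcp_pos": TCP position; "orientation": TCP orientation; "wrist_force": force on the tool from outside, world axes, zero at the start; "ft_torque": the same for the moment, N m; "finger_gap": finger opening in m; "grip_force": force on a finger pad.
Only numpy, scipy, OpenCV 4.12 (cv2) and the standard library are available. Lean on these libraries where they do the work, as an engineer would, in place of code of your own. Each camera call takes 0.05 s, during which the arm holds its last target. There are 200 camera calls.

## Working session

There is one attempt and no reset: what is moved stays moved. The work goes in short steps, Python scripts to look and compute and a shell command to move; the robot and the scene stay as the last step left them, time stands still between calls to the robot, and variables do not carry over. Pictures are saved under pics/ and viewed, at most 14 in all, crops included, and the job is handed in when it is done.

```bash
mkdir -p pics; cat > h.py <<'E'
import numpy as np, cv2
from workcell import env, viewer, nets
def ray(p,u,v):
    d=p["R"].T@np.linalg.inv(p["K"])@np.array([u,v,1.]); o=-p["R"].T@p["t"]; return o,d
def onz(p,u,v,z):
    o,d=ray(p,u,v); return (o+d*(z-o[2])/d[2])
def proj(p,X):
    c=p["K"]@(p["R"]@np.asarray(X,float)+p["t"]); return c[:2]/c[2]
E
python3 - <<'E'
from h import *
s=env.get_state();print({k:np.round(v,3) for k,v in s.items()})
for n in("top","scene"):
    p=viewer.read_camera(n);cv2.imwrite(f"pics/{n}0.png",p["image"][:,:,::-1]);print(n,np.round(p["R"],3).tolist(),np.round(p["t"],3),np.round(-p["R"].T@p["t"],3),p["K"][0,0])
    for l in "capacitor coil transformer heatsink pad_capacitor pad_coil pad_transformer pad_heatsink intake_rack test_rack".split():
        r=nets.outline_of(l,p)
        print(l,[(round(x["confidence"],2),np.round(x["box"]).tolist(),x["region"].sum()) for x in r[:2]])
E
```

```text
{'clock': np.float64(0.0), 'joint_pos': array([-1.406,  0.314,  0.045,  1.304,  0.   ,  1.431]), 'qvel': array([-0.001,  0.002,  0.002,  0.   ,  0.   ,  0.001]), 'tau': array([-1.0000e-03, -4.8063e+01,  2.9853e+01,  1.9000e-02, -0.0000e+00,
       -0.0000e+00]), 'tcp_pos': array([ 0.172, -0.548,  0.23 ]), 'orientation': array([-0.001,  0.988,  0.152, -0.   ]), 'wrist_force': array([-0.847,  0.09 , -0.364]), 'ft_torque': array([ 0.01 , -0.031,  0.003]), 'grip_force': np.float64(0.0), 'finger_gap': np.float64(0.086)}
top [[0.026, -1.0, 0.005], [-0.992, -0.026, -0.12], [0.12, -0.002, -0.993]] [-0.02   0.566  0.916] [ 0.453 -0.004  0.977] 574.8632130328676
capacitor [(0.84, [344.0, 191.0, 368.0, 218.0], np.int64(495))]
coil [(0.63, [469.0, 222.0, 495.0, 248.0], np.int64(579))]
transformer [(0.57, [386.0, 199.0, 414.0, 224.0], np.int64(548))]
heatsink [(0.68, [423.0, 212.0, 457.0, 234.0], np.int64(710))]
pad_capacitor [(0.8, [335.0, 188.0, 369.0, 225.0], np.int64(279)), (0.54, [325.0, 174.0, 507.0, 267.0], np.int64(4697))]
pad_coil [(0.2, [374.0, 196.0, 411.0, 238.0], np.int64(552))]
pad_
[... 466 characters left out ...]
0175))]
coil [(0.94, [168.0, 173.0, 193.0, 197.0], np.int64(552))]
transformer [(0.77, [220.0, 214.0, 251.0, 245.0], np.int64(647))]
heatsink [(0.91, [190.0, 184.0, 225.0, 223.0], np.int64(822))]
pad_capacitor [(0.8, [261.0, 248.0, 289.0, 272.0], np.int64(291)), (0.55, [151.0, 161.0, 310.0, 295.0], np.int64(3804))]
pad_coil [(0.6, [168.0, 178.0, 203.0, 206.0], np.int64(248))]
pad_transformer [(0.72, [221.0, 220.0, 261.0, 254.0], np.int64(381))]
pad_heatsink [(0.67, [189.0, 194.0, 240.0, 233.0], np.int64(578)), (0.3, [219.0, 221.0, 263.0, 253.0], np.int64(402))]
intake_rack [(0.76, [149.0, 160.0, 310.0, 296.0], np.int64(3951))]
test_rack [(0.58, [352.0, 205.0, 547.0, 352.0], np.int64(10266))]
```

View pics/top0.png

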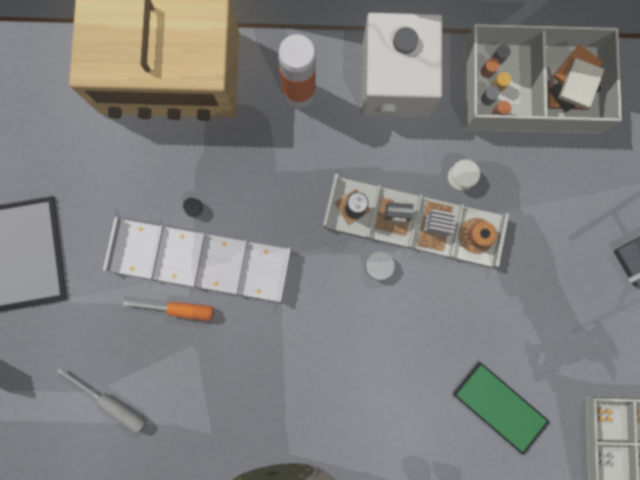

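View pics/scene0.png

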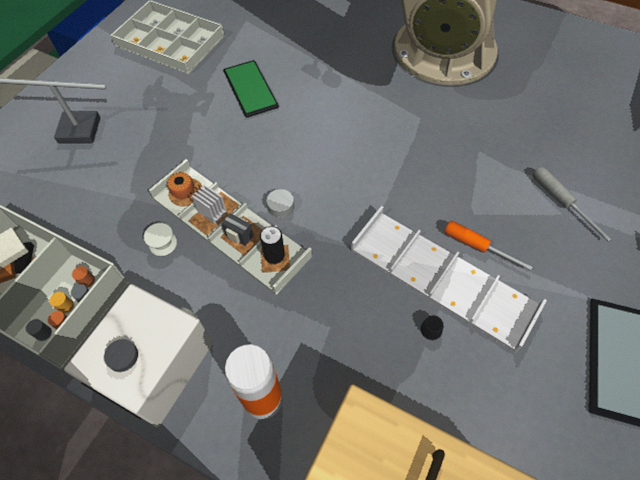

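The top view shows the intake rack at right (cols 326–507) holding, left to right, the capacitor (356,205), transformer (400,211), heatsink (440,223) and coil (482,235). The empty test rack is at left (cols 104–290). The scene view agrees. Small loose objects sit near the racks: discs at (464,175) and (380,265), a black knob at (193,207) and a screwdriver at (190,311).

Next I fit poses by matching silhouettes in both cameras.

```bash
cat > fit.py <<'E'
from h import *
from scipy.optimize import minimize
def box(x0,x1,y0,y1,z0,z1): return np.array([[x,y,z] for x in(x0,x1) for y in(y0,y1) for z in(z0,z1)])
def cyl(r,h): a=np.linspace(0,2*np.pi,32,False); return np.array([[r*np.cos(t),r*np.sin(t),z] for t in a for z in(0,h)])
rib=[box(-.045,.045,y-.0015,y+.0015,.01,.022) for y in(-.072,0,.072)]
M=dict(capacitor=[cyl(.0175,.065)],coil=[cyl(.022,.028)],transformer=[box(-.017,.017,-.021,.021,0,.038)],
 heatsink=[box(-.015,.015,-.02,.02,0,.05)],rack=[box(-.045,.045,-.149,.149,0,.01),box(-.045,.045,-.149,-.146,0,.03),box(-.045,.045,.146,.149,0,.03)]+rib)
S=4
def sil(p,hs,q,z):
    c,s=np.cos(q[2]),np.sin(q[2]);R=np.array([[c,-s,0],[s,c,0],[0,0,1]]);im=np.zeros((480*S//1,640*S),np.uint8)
    for h in hs:
        X=h@R.T+[q[0],q[1],z]; C=(X@p["R"].T+p["t"])@p["K"].T; uv=C[:,:2]/C[:,2:]
        cv2.fillConvexPoly(im,cv2.convexHull(np.round((uv+.5)*S).astype(np.int32)),1)
    return im
def fit(items,hs,q0,z,yaw=True):
    ms=[(p,cv2.resize(m.astype(np.uint8),None,fx=S,fy=S,interpolation=0)) for p,m in items]
    def f(v):
        q=[v[0],v[1],v[2] if yaw else 0];r=0
        for p,m in ms:
            a=sil(p,hs,q,z); r+=1-(a&m).sum()/max(1,(a|m).sum())
        return r/len(ms)
    best=None
    for dy in ((-.15,.15) if yaw else (0,)):
        v=np.array(q0,float)+[0,0,dy]; v=v if yaw else v[:2]
        sx=np.vstack([v]+[v+d for d in np.diag([.006,.006,.1][:len(v)])])
        r=minimize(f,v,method="Nelder-Mead",options=dict(initial_simplex=sx,maxiter=90,xatol=1e-4,fatol=1e-4))
        if best is None or r.fun<best.fun: best=r
    return best.x,1-best.fun
E
python3 - <<'E'
from fit import *
P=[viewer.read_camera(n) for n in("top","scene")]
reg={}
parts="capacitor coil transformer heatsink".split()
for l in parts+["intake_rack","test_rack"]:
    for i,p in enumerate(P):
        r=nets.outline_of(l,p)
        if r: reg[l,i]=r[0]["region"]
def cent(i,l,z):
    y,x=np.nonzero(reg[l,i]); return onz(P[i],x.mean(),y.mean(),z)
for l in parts:
    for use in((0,),(1,),(0,1)):
        print(l,use,*[np.round(a,4) for a in fit([(P[i],reg[l,i]) for i in use],M[l],[*cent(0,l,.03)[:2],-.1],.012,l in parts[2:])])
for l in("intake_rack","test_rack"):
    for i in(0,1):
        m=reg[l,i].astype(np.uint8)
        if l[0]=="i":
            for k in parts: m|=reg[k,i]
        cs,_=cv2.findContours(m,0,1)
        reg[l,i]=cv2.morphologyEx(cv2.drawContours(np.zeros_like(m),[max(cs,key=len)],-1,1,-1),cv2.MORPH_CLOSE,np.ones((5,5)))
    for use in((0,),(1,),(0,1)):
        if l[0]=="i" and use!=(0,):continue
        print(l,use,*[np.round(a,4) for a in fit([(P[i],reg[l,i]) for i in use],M["rack"],[*cent(0,l,.01)[:2],-.1],0)])
E
```

```text
capacitor (0,) [ 0.6225 -0.0707] 0.9514
capacitor (1,) [ 0.6223 -0.072 ] 0.9034
capacitor (0, 1) [ 0.6227 -0.0707] 0.9218
coil (0,) [ 0.5829 -0.2844] 0.8713
coil (1,) [ 0.5836 -0.2845] 0.8779
coil (0, 1) [ 0.583  -0.2843] 0.8743
transformer (0,) [ 0.6166 -0.1434 -0.2112] 0.7978
transformer (1,) [ 0.6169 -0.1441 -0.3888] 0.8433
transformer (0, 1) [ 0.6172 -0.1434 -0.3676] 0.8158
heatsink (0,) [ 0.5989 -0.2094 -0.1637] 0.9129
heatsink (1,) [ 0.5991 -0.2098 -0.2171] 0.9343
heatsink (0, 1) [ 0.5992 -0.21   -0.1926] 0.9216
intake_rack (0,) [ 0.6052 -0.1717 -0.2066] 0.9011
test_rack (0,) [ 0.5295  0.1897 -0.1475] 0.9808
test_rack (1,) [ 0.5297  0.1887 -0.1482] 0.9676
test_rack (0, 1) [ 0.5295  0.1895 -0.1456] 0.973
```

```bash
cat > to.py <<'E'
import sys
from h import *
from scipy.spatial.transform import Rotation as Ro
x,y,z,h=map(float,sys.argv[1:5]); s=env.get_state(); q=s["orientation"]
R=Ro.from_quat([q[1],q[2],q[3],q[0]]).as_matrix()
T=np.array([[-np.sin(h),np.cos(h),0],[np.cos(h),np.sin(h),0],[0,0,-1]]).T
print("shift",np.round(R.T@(np.array([x,y,z])-s["tcp_pos"]),4),"rot",np.round(Ro.from_matrix(R.T@T).as_rotvec(),3),"tcp",np.round(s["tcp_pos"],4),"q",np.round(s["joint_pos"],2),"F",np.round(s["wrist_force"],1),"gap",round(float(s["finger_gap"]),4),"t",round(float(s["clock"]),2))
E
python3 to.py .583 -.2843 .12 -.19
```

```text
shift [ 0.4708 -0.1289  0.1113] rot [ 0.     0.    -1.076] tcp [ 0.1725 -0.5486  0.2313] q [-1.41  0.31  0.05  1.3  -0.    1.43] F [ 0.8  0.3 -0.9] gap 0.0853 t 1.8
```

Careful with the scale: shifts go in shares of 0.6 m and turns go in shares of pi rad. That gives: 0.44 m is 0.7333, 0.055 m is 0.0917, -0.56 rad is -0.1783.

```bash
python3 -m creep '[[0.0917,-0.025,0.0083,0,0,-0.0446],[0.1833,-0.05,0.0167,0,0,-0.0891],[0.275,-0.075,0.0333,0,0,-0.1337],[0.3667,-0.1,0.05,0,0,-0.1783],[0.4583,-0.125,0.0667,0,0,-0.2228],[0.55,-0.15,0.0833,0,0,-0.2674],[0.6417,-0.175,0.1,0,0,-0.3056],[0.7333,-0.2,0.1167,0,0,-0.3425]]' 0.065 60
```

```text
refused: ROWS must be one flat list, 6 numbers to a row, no inner brackets. Nothing was moved.
```

The error is about the shape of the input: one flat list, 6 numbers to a row, no inner brackets. Fixing that and sending the same move.

```bash
python3 -m creep '[0.0917,-0.025,0.0083,0,0,-0.0446,0.1833,-0.05,0.0167,0,0,-0.0891,0.275,-0.075,0.0333,0,0,-0.1337,0.3667,-0.1,0.05,0,0,-0.1783,0.4583,-0.125,0.0667,0,0,-0.2228,0.55,-0.15,0.0833,0,0,-0.2674,0.6417,-0.175,0.1,0,0,-0.3056,0.7333,-0.2,0.1167,0,0,-0.3425]' 0.065 60; python3 to.py .583 -.2843 .12 -.19
```

```text
clock: 2.8
tcp_pos: [0.5578, -0.3009, 0.1611]
orientation: [0.0, 0.77, 0.638, -0.0]
wrist_force: [-0.8, -1.0, 0.2]
finger_gap: 0.0649
grip_force: 0.0
shift [0.021  0.0216 0.0411] rot [0.    0.    0.004] tcp [ 0.5578 -0.3009  0.1611] q [-0.62  0.45  0.08  1.2  -0.    1.14] F [-0.8 -1.   0.2] gap 0.0649 t 2.8
```

In the tool's units: 0.07 m is 0.1167, 0.06 m is 0.1.

```bash
python3 to.py .583 -.2843 .016 -.19; python3 -m creep '[0.0167,0.02,0.05,0,0,0,0.0317,0.0358,0.1,0,0,0,0.0317,0.0358,0.1167,0,0,0,0.0317,0.0358,0.1167,0,0,0]' >/dev/null; python3 to.py .583 -.2843 .016 -.19
python3 - <<'E'
from h import *
p=viewer.read_camera("scene");cv2.imwrite("pics/s1.png",cv2.resize(p["image"][120:320,100:400,::-1],None,fx=2,fy=2))
E
```

```text
shift [0.0211 0.0216 0.1451] rot [0.    0.    0.004] tcp [ 0.5578 -0.3009  0.1611] q [-0.62  0.45  0.08  1.2  -0.    1.14] F [-0.8 -1.   0.2] gap 0.0649 t 2.8
shift [0.0036 0.0023 0.0749] rot [-0.002 -0.    -0.   ] tcp [ 0.5802 -0.2875  0.0909] q [-0.58  0.52  0.01  1.06 -0.    1.18] F [-0.3  0.1  0.3] gap 0.0649 t 3.3
```

View pics/s1.png

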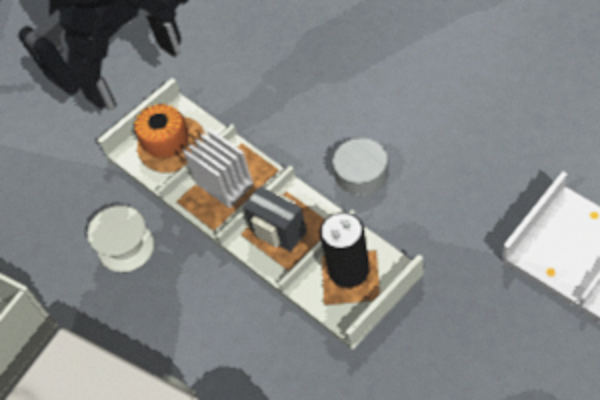

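```bash
python3 - <<'E'
from h import *
s=env.get_state();T=s["tcp_pos"]
for n in("scene","top"):
    p=viewer.read_camera(n);print(n,proj(p,T),proj(p,[.583,-.2843,.026]))
cv2.imwrite("pics/t1.png",cv2.resize(p["image"][140:300,310:530,::-1],None,fx=3,fy=3))
E
```

```text
scene [169.26445599 159.84311144] [180.3107645  185.37196614]
top [497.41412694 230.19178074] [482.54405486 234.08135319]
```

View pics/t1.png

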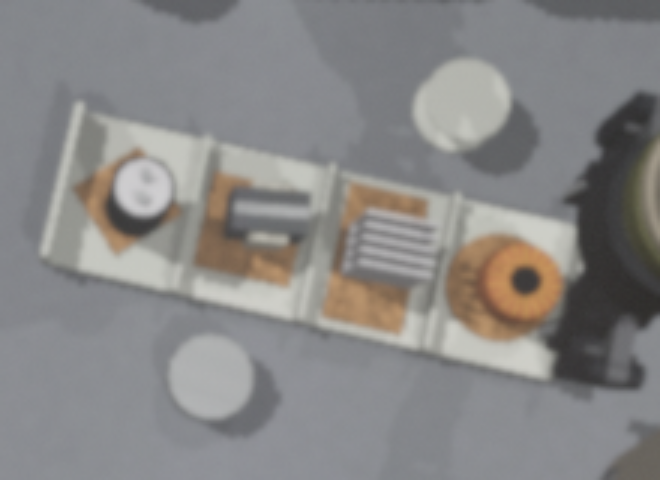

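```bash
python3 to.py .583 -.2843 .016 -.19; python3 -m creep '[0.005,0.0033,0.05,0,0,0,0.005,0.0033,0.0917,0,0,0,0.005,0.0033,0.1233,0,0,0,0.005,0.0033,0.1233,0,0,0,0.005,0.0033,0.1233,0,0,0]'; python3 to.py .583 -.2843 .016 -.19
```

```text
shift [0.0046 0.0007 0.0769] rot [ 0.002  0.001 -0.001] tcp [ 0.5813 -0.2886  0.0929] q [-0.58  0.52  0.01  1.06 -0.    1.18] F [ 0.6 -0.2  0.4] gap 0.0649 t 3.45
clock: 4.08
tcp_pos: [0.5842, -0.2858, 0.0189]
orientation: [0.001, 0.771, 0.637, 0.0]
wrist_force: [0.3, -0.4, 0.4]
finger_gap: 0.0653
grip_force: 0.0
shift [ 0.0012 -0.0015  0.0029] rot [ 0.002  0.001 -0.001] tcp [ 0.5842 -0.2858  0.0189] q [-0.58  0.58 -0.07  0.91 -0.    1.18] F [ 0.3 -0.4  0.4] gap 0.0653 t 4.08
```

In the tool's units: 0.002 m is 0.0033.

```bash
python3 -m creep '[0,0,0.0033,0,0,0,0,0,0.0033,0,0,0,0,0,0.0033,0,0,0,0,0,0.0033,0,0,0,0,0,0.0033,0,0,0,0,0,0.0033,0,0,0]' 0.03 60; python3 -m creep '[0,0,-0.05,0,0,0,0,0,-0.1333,0,0,0,0,0,-0.2167,0,0,0,0,0,-0.2167,0,0,0]'; python3 to.py .5452 .2964 .146 -.15
```

```text
clock: 4.82
tcp_pos: [0.5844, -0.2857, 0.017]
orientation: [0.001, 0.771, 0.637, 0.0]
wrist_force: [0.0, -0.1, 6.3]
finger_gap: 0.0418
grip_force: 61.1
clock: 5.32
tcp_pos: [0.5862, -0.2865, 0.1506]
orientation: [0.004, 0.771, 0.637, 0.001]
wrist_force: [0.2, 0.1, -1.7]
finger_gap: 0.0421
grip_force: 61.2
shift [ 0.5647 -0.1502  0.0013] rot [ 0.009  0.004 -0.04 ] tcp [ 0.5862 -0.2865  0.1506] q [-0.58  0.49  0.11  1.18 -0.    1.18] F [ 0.2  0.1 -1.7] gap 0.0421 t 5.33
```

In the tool's units: 0.415 m is 0.6917, 0.36 m is 0.6, -0.04 rad is -0.0127.

```bash
python3 -m creep '[0.05,-0.0133,0,0,0,-0.0032,0.1417,-0.0375,0,0,0,-0.0064,0.2333,-0.0617,0,0,0,-0.0127,0.325,-0.0867,0,0,0,-0.0127,0.4167,-0.1108,0,0,0,-0.0127,0.5083,-0.135,0,0,0,-0.0127,0.6,-0.16,0,0,0,-0.0127,0.6917,-0.1833,0,0,0,-0.0127]'; python3 to.py .5452 .2964 .146 -.15
```

```text
clock: 6.32
tcp_pos: [0.5526, 0.1451, 0.1438]
orientation: [-0.001, 0.758, 0.652, -0.001]
wrist_force: [0.8, 0.9, -1.1]
finger_gap: 0.0424
grip_force: 61.2
shift [ 0.1485 -0.0299 -0.0022] rot [-0.002  0.001 -0.   ] tcp [0.5526 0.1451 0.1438] q [ 0.12  0.35 -0.12  1.1  -0.    1.84] F [ 0.8  0.9 -1.1] gap 0.0424 t 6.33
```

In the tool's units: 0.147 m is 0.245, 0.135 m is 0.225.

```bash
python3 -m creep '[0.0833,-0.0167,0,0,0,0,0.1667,-0.0333,0,0,0,0,0.225,-0.0467,0,0,0,0,0.245,-0.0517,0.0167,0,0,0,0.245,-0.0517,0.05,0,0,0,0.245,-0.0517,0.1,0,0,0,0.245,-0.0517,0.1,0,0,0]'; python3 to.py .5452 .2964 .0155 -.15
```

```text
clock: 7.2
tcp_pos: [0.5423, 0.2915, 0.0814]
orientation: [-0.001, 0.758, 0.652, -0.004]
wrist_force: [-0.6, -0.2, -1.9]
finger_gap: 0.0425
grip_force: 61.2
shift [0.0056 0.0026 0.0658] rot [-0.007  0.004 -0.001] tcp [0.5423 0.2915 0.0814] q [ 0.36  0.48 -0.09  1.02 -0.    2.08] F [-0.6 -0.2 -1.9] gap 0.0425 t 7.2
```

In the tool's units: 0.062 m is 0.1033, 0.061 m is 0.1017.

```bash
python3 -m creep '[0.0067,0.0033,0.0417,0,0,0,0.0067,0.0033,0.075,0,0,0,0.0067,0.0033,0.095,0,0,0,0.0067,0.0033,0.1017,0,0,0,0.0067,0.0033,0.1033,0,0,0,0.0067,0.0033,0.1033,0,0,0]'; python3 to.py .5452 .2964 .0155 -.15
```

```text
clock: 7.95
tcp_pos: [0.5483, 0.2972, 0.024]
orientation: [0.0, 0.758, 0.652, 0.001]
wrist_force: [-0.2, 0.6, -0.4]
finger_gap: 0.0426
grip_force: 61.2
shift [-0.0013 -0.003   0.0085] rot [ 0.001 -0.001  0.   ] tcp [0.5483 0.2972 0.024 ] q [ 0.37  0.54 -0.14  0.89 -0.    2.09] F [-0.2  0.6 -0.4] gap 0.0426 t 7.95
```

In the tool's units: 0.004 m is 0.0067, 0.003 m is 0.005.

```bash
python3 -m creep '[0,0,0.005,0,0,0,0,0,0.0067,0,0,0,0,0,0.0067,0,0,0]'; python3 to.py .5452 .2964 .0155 -.15;  python3 -m creep '[0,0,0.0017,0,0,0,0,0,0.0033,0,0,0,0,0,0.0033,0,0,0]'; python3 to.py .5452 .2964 .0155 -.15
```

```text
clock: 8.32
tcp_pos: [0.5477, 0.297, 0.0192]
orientation: [0.0, 0.758, 0.652, -0.0]
wrist_force: [0.1, 0.2, -1.6]
finger_gap: 0.0422
grip_force: 61.2
shift [-0.001  -0.0023  0.0037] rot [-0.  0.  0.] tcp [0.5477 0.297  0.0192] q [ 0.37  0.54 -0.15  0.88 -0.    2.09] F [ 0.1  0.2 -1.6] gap 0.0422 t 8.32
clock: 8.7
tcp_pos: [0.5476, 0.297, 0.0171]
orientation: [-0.0, 0.758, 0.652, -0.0]
wrist_force: [-0.2, 0.3, -1.3]
finger_gap: 0.042
grip_force: 61.2
shift [-0.001  -0.0023  0.0016] rot [-0.  0. -0.] tcp [0.5476 0.297  0.0171] q [ 0.37  0.54 -0.15  0.88 -0.    2.09] F [-0.2  0.3 -1.3] gap 0.042 t 8.7
```

Settling takes a moment, and the readings are steady after that. I'll lower the last 1.5 mm and release.

In the tool's units: 0.002 m is 0.0033, 0.001 m is 0.0017.

```bash
python3 -m creep '[0,0,0.0017,0,0,0,0,0,0.0033,0,0,0,0,0,0.0033,0,0,0]'; python3 -m creep '[0,0,0,0,0,0,0,0,0,0,0,0,0,0,0,0,0,0,0,0,-0.05,0,0,0,0,0,-0.1333,0,0,0,0,0,-0.2167,0,0,0,0,0,-0.2167,0,0,0]' 0.065; python3 to.py .5992 -.21 .13 -.19
```

```text
clock: 9.07
tcp_pos: [0.5476, 0.297, 0.0151]
orientation: [-0.0, 0.758, 0.652, -0.0]
wrist_force: [-0.4, 0.3, -2.0]
finger_gap: 0.0421
grip_force: 61.2
clock: 9.95
tcp_pos: [0.5508, 0.2983, 0.1506]
orientation: [0.002, 0.758, 0.652, 0.005]
wrist_force: [0.5, -0.3, 0.5]
finger_gap: 0.065
grip_force: 0.0
shift [-0.4955  0.1236  0.0193] rot [ 0.008 -0.005  0.04 ] tcp [0.5508 0.2983 0.1506] q [ 0.37  0.44  0.03  1.15 -0.    2.09] F [ 0.5 -0.3  0.5] gap 0.065 t 9.95
```

In the tool's units: -0.415 m is -0.6917, -0.36 m is -0.6, 0.04 rad is 0.0127.

```bash
python3 -m creep '[-0.05,0.0133,0,0,0,0.0032,-0.1417,0.0358,0,0,0,0.0064,-0.2333,0.0583,0,0,0,0.0127,-0.325,0.0817,0,0,0,0.0127,-0.4167,0.1042,0,0,0,0.0127,-0.5083,0.1267,0,0,0,0.0127,-0.6,0.15,0,0,0,0.0127,-0.6917,0.1733,0,0,0,0.0127]' >/dev/null;  python3 to.py .5992 -.21 .13 -.19; python3 - <<'E'
from fit import *
p=viewer.read_camera("scene");cv2.imwrite("pics/s2.png",np.vstack([cv2.resize(p["image"][200:290,190:310,::-1],None,fx=4,fy=4,interpolation=2),cv2.resize(p["image"][200:360,320:560,::-1],None,fx=2,fy=2)[:230,:480]]))
r=nets.outline_of("coil",p)[0];print(r["confidence"],r["box"])
f=fit([(p,r["region"])],M["coil"],[.548,.297,0],.01,False);print(f)
d=f[0]-[.5295,.1895];h=-.146;print("rack xy",d@[np.cos(h),np.sin(h)],d@[-np.sin(h),np.cos(h)])
E
```

```text
shift [-0.076   0.026   0.0142] rot [-0.001 -0.     0.   ] tcp [ 0.588  -0.1305  0.1443] q [-0.35  0.4  -0.04  1.13  0.    1.41] F [0.5 0.9 0.3] gap 0.0651 t 10.95
0.86 [492.1, 295.7, 522.3, 323.5]
(array([0.54935568, 0.29716104]), np.float64(0.870521727285111))
rack xy 0.003981704727173733 0.10940426934914538
```

View pics/s2.png

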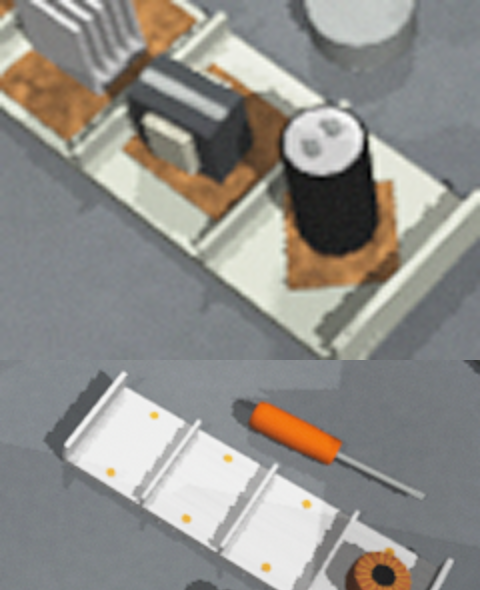

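```bash
python3 - <<'E'
from h import *
p=viewer.read_camera("scene")
for a,b in(((158,65),(245,100)),((150,57),(248,97)),((130,95),(215,128))):
    A,B=[onz(p,190+u/4,200+v/4,.05) for u,v in(a,b)]
    d=A-B;d=d*np.sign(d[1]);print(np.round(A,4),np.round(B,4),"len",np.linalg.norm(d),"yaw",np.arctan2(-d[0],d[1]))
E
python3 -m creep '[-0.0667,0.0233,0.0167,0,0,0,-0.1167,0.04,0.0167,0,0,0,-0.125,0.0417,0.0333,0,0,0,-0.125,0.0417,0.0667,0,0,0,-0.125,0.0417,0.0667,0,0,0]' >/dev/null;  python3 to.py .5992 -.21 .022 -.19
```

```text
[ 0.6094 -0.1592  0.05  ] [ 0.6076 -0.1184  0.05  ] len 0.040784580262179036 yaw 0.04565400201742813
[ 0.6076 -0.1642  0.05  ] [ 0.6058 -0.1181  0.05  ] len 0.046187327171347374 yaw 0.039856866654929574
[ 0.6269 -0.1615  0.05  ] [ 0.6244 -0.1223  0.05  ] len 0.039271231526910165 yaw 0.06301610622601053
shift [-0.0049  0.0035  0.0808] rot [-0.005 -0.002  0.001] tcp [ 0.5971 -0.2047  0.1028] q [-0.46  0.49 -0.01  1.08  0.    1.3 ] F [-0.2  0.5  0.1] gap 0.0649 t 11.72
```

In the tool's units: 0.077 m is 0.1283, 0.02 m is 0.0333.

```bash
python3 -m creep '[-0.0067,0.0033,0.0333,0,0,0,-0.0067,0.0033,0.0833,0,0,0,-0.0067,0.0033,0.1167,0,0,0,-0.0067,0.0033,0.1283,0,0,0,-0.0067,0.0033,0.1283,0,0,0,-0.0067,0.0033,0.1283,0,0,0]' >/dev/null;  python3 to.py .5992 -.21 .022 -.19
```

```text
shift [ 0.0012 -0.0021  0.0076] rot [0.002 0.001 0.   ] tcp [ 0.601  -0.2116  0.0296] q [-0.46  0.55 -0.1   0.92 -0.    1.3 ] F [-0.6 -0.5  0.2] gap 0.0652 t 12.47
```

In the tool's units: 0.006 m is 0.01, 0.004 m is 0.0067.

```bash
python3 -m creep '[0.0017,-0.0033,0.0067,0,0,0,0.0017,-0.0033,0.01,0,0,0,0.0017,-0.0033,0.01,0,0,0]' >/dev/null;  python3 -m creep '[0,0,0,0,0,0,0,0,0,0,0,0,0,0,0,0,0,0,0,0,0,0,0,0,0,0,0,0,0,0,0,0,0,0,0,0]' 0.015 60;python3 to.py .5992 -.21 .022 -.19;  python3 -m creep '[0,0,-0.05,0,0,0,0,0,-0.1333,0,0,0,0,0,-0.2167,0,0,0,0,0,-0.2167,0,0,0,0,0,-0.2167,0,0,0]' >/dev/null;python3 to.py .5347 .2251 .15 -.15
```

```text
clock: 13.6
tcp_pos: [0.5986, -0.2103, 0.0225]
orientation: [0.0, 0.771, 0.637, 0.0]
wrist_force: [1.1, 0.8, 1.9]
finger_gap: 0.0294
grip_force: 59.3
shift [0.0004 0.0005 0.0005] rot [ 0.001  0.    -0.   ] tcp [ 0.5986 -0.2103  0.0225] q [-0.46  0.56 -0.11  0.9  -0.    1.3 ] F [1.1 0.8 1.9] gap 0.0294 t 13.6
shift [ 0.4152 -0.1441  0.0017] rot [-0.001 -0.    -0.04 ] tcp [ 0.5978 -0.2098  0.1514] q [-0.46  0.46  0.06  1.18 -0.    1.3 ] F [-0.4  0.2 -1.9] gap 0.0291 t 14.22
```

In the tool's units: 0.4 m is 0.6667, 0.36 m is 0.6, -0.04 rad is -0.0127.

```bash
python3 -m creep '[0.05,-0.0167,0,0,0,-0.0032,0.1417,-0.0492,0,0,0,-0.0064,0.2333,-0.0808,0,0,0,-0.0127,0.325,-0.1125,0,0,0,-0.0127,0.4167,-0.1442,0,0,0,-0.0127,0.5083,-0.1767,0,0,0,-0.0127,0.6,-0.2083,0,0,0,-0.0127,0.6667,-0.2317,0,0,0,-0.0127]' >/dev/null; python3 -m creep '[0.0217,-0.0083,0,0,0,0,0.025,-0.0083,0.05,0,0,0,0.025,-0.0083,0.1167,0,0,0,0.025,-0.0083,0.15,0,0,0,0.025,-0.0083,0.15,0,0,0,0.025,-0.0083,0.15,0,0,0,0.025,-0.0083,0.15,0,0,0]' >/dev/null; python3 to.py .5347 .2251 .021 -.15
```

```text
shift [ 0.0005 -0.0012  0.0424] rot [ 0.002 -0.001 -0.   ] tcp [0.5357 0.2244 0.0634] q [ 0.26  0.42 -0.22  0.92 -0.    1.98] F [-0.3 -0.5 -1. ] gap 0.0292 t 16.1
```

In the tool's units: 0.039 m is 0.065, 0.034 m is 0.0567.

```bash
python3 -m creep '[0,-0.0017,0.0333,0,0,0,0,-0.0017,0.0567,0,0,0,0,-0.0017,0.065,0,0,0,0,-0.0017,0.065,0,0,0,0,-0.0017,0.065,0,0,0,0,-0.0017,0.065,0,0,0]' >/dev/null; python3 to.py .5347 .2251 .0205 -.15
```

```text
shift [0.0004 0.0004 0.0033] rot [ 0.001 -0.     0.   ] tcp [0.5342 0.2248 0.0238] q [ 0.26  0.46 -0.27  0.84 -0.    1.98] F [ 0.3  0.1 -1.6] gap 0.0295 t 16.85
```

Settled readings are accurate, so I'll lower 3 mm, release, retreat, and head for the transformer at yaw ≈ +0.03.

In the tool's units: 0.003 m is 0.005, 0.002 m is 0.0033.

```bash
python3 -m creep '[0,0,0.0033,0,0,0,0,0,0.005,0,0,0,0,0,0.005,0,0,0]'; python3 -m creep '[0,0,0,0,0,0,0,0,0,0,0,0,0,0,0,0,0,0,0,0,-0.05,0,0,0,0,0,-0.1333,0,0,0,0,0,-0.2167,0,0,0,0,0,-0.2167,0,0,0]' 0.065 >/dev/null; python3 to.py .617 -.143 .13 .02
```

```text
clock: 17.23
tcp_pos: [0.5338, 0.2247, 0.0205]
orientation: [0.0, 0.758, 0.652, 0.0]
wrist_force: [-2.1, -0.3, 1.4]
finger_gap: 0.0293
grip_force: 59.7
shift [-0.3525  0.1341  0.025 ] rot [ 0.009 -0.003 -0.17 ] tcp [0.5368 0.2255 0.1551] q [ 0.26  0.35 -0.09  1.12 -0.    1.98] F [ 0.2  0.3 -0.7] gap 0.0649 t 18.1
```

In the tool's units: -0.351 m is -0.585, -0.33 m is -0.55, -0.17 rad is -0.0541.

```bash
python3 -m creep '[-0.05,0.02,0,0,0,-0.0095,-0.1333,0.0517,0,0,0,-0.0191,-0.2167,0.0833,0,0,0,-0.0286,-0.3,0.1158,0,0,0,-0.0382,-0.3833,0.1475,0,0,0,-0.0477,-0.4667,0.18,0,0,0,-0.0541,-0.55,0.2133,0.0167,0,0,-0.0541,-0.585,0.2267,0.0333,0,0,-0.0541]' >/dev/null; python3 -m creep '[0,0,0,0,0,0,0,0,0,0,0,0,0,0,0,0,0,0]'>/dev/null; python3 to.py .617 -.143 .018 .02; python3 - <<'E'
from fit import *
p=viewer.read_camera("scene")
for l,X,y in(("heatsink",[.5347,.2251,-.15],.036),):
    r=nets.outline_of(l,p)[0]; f=fit([(p,r["region"])],M[l],X,.01);d=f[0][:2]-[.5295,.1895];h=-.146;print(l,r["confidence"],f,"rack xy",d@[np.cos(h),np.sin(h)],d@[-np.sin(h),np.cos(h)])
cv2.imwrite("pics/s3.png",cv2.resize(p["image"][150:350,150:550,::-1],None,fx=2,fy=2))
E
```

```text
shift [-0.0019  0.0012  0.1127] rot [ 0.    -0.     0.002] tcp [ 0.6157 -0.1411  0.1307] q [-0.35  0.47  0.02  1.13  0.    1.2 ] F [-0.1  0.1 -0.8] gap 0.0651 t 19.48
heatsink 0.93 (array([ 0.53421092,  0.22352629, -0.19875345]), np.float64(0.9500228355190187)) rack xy -0.00028941153403236363 0.034349630908083406
```

View pics/s3.png

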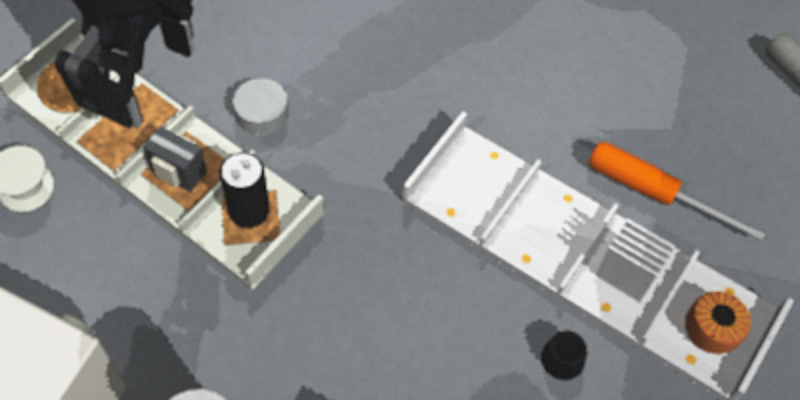

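The heatsink and coil stand upright in the two leftmost test bays. The transformer and capacitor are still on their pads, and the gripper is above the transformer.

In the tool's units: 0.112 m is 0.1867, -0.001 m is -0.0017.

```bash
python3 -m creep '[-0.0017,0.0017,0.05,0,0,0,-0.0017,0.0017,0.1167,0,0,0,-0.0017,0.0017,0.1667,0,0,0,-0.0017,0.0017,0.1867,0,0,0,-0.0017,0.0017,0.1867,0,0,0,-0.0017,0.0017,0.1867,0,0,0,-0.0017,0.0017,0.1867,0,0,0]';  python3 -m creep '[0,0,0,0,0,0,0,0,0,0,0,0,0,0,0,0,0,0,0,0,0,0,0,0,0,0,0,0,0,0,0,0,0,0,0,0]' 0.015 80;python3 to.py .617 -.143 .018 .02;  python3 -m creep '[0,0,-0.05,0,0,0,0,0,-0.1333,0,0,0,0,0,-0.2167,0,0,0,0,0,-0.2167,0,0,0,0,0,-0.2167,0,0,0,0,0,-0.2167,0,0,0]' >/dev/null;python3 to.py .5243 .1539 .15 -.1
```

```text
clock: 20.45
tcp_pos: [0.6179, -0.1441, 0.0199]
orientation: [0.001, 0.7, 0.714, 0.001]
wrist_force: [0.6, 0.3, -0.6]
finger_gap: 0.065
grip_force: 0.0
clock: 21.2
tcp_pos: [0.6172, -0.144, 0.0192]
orientation: [0.001, 0.7, 0.714, 0.0]
wrist_force: [-1.2, -0.6, 5.5]
finger_gap: 0.0329
grip_force: 79.0
shift [ 0.001  -0.0002  0.0012] rot [ 0.001  0.001 -0.   ] tcp [ 0.6172 -0.144   0.0192] q [-0.36  0.56 -0.12  0.89 -0.    1.2 ] F [-1.2 -0.6  5.5] gap 0.0329 t 21.2
shift [ 0.2988 -0.085  -0.0035] rot [-0.004 -0.001  0.12 ] tcp [ 0.6152 -0.1431  0.1456] q [-0.36  0.46  0.05  1.17 -0.    1.2 ] F [-0.  -0.6 -2.1] gap 0.0331 t 21.95
```

In the tool's units: 0.299 m is 0.4983, 0.285 m is 0.475, 0.12 rad is 0.0382.

```bash
python3 -m creep '[0.05,-0.0142,0,0,0,0.0095,0.1417,-0.04,0,0,0,0.0191,0.2333,-0.0667,0,0,0,0.0286,0.325,-0.0925,0,0,0,0.0382,0.4167,-0.1183,0,0,0,0.0382,0.475,-0.135,0,0,0,0.0382,0.4983,-0.1417,0.0333,0,0,0.0382,0.4983,-0.1417,0.0833,0,0,0.0382]' >/dev/null; python3 -m creep '[0,0,0.05,0,0,0,0,0,0.0667,0,0,0,0,0,0.0667,0,0,0,0,0,0.0667,0,0,0,0,0,0.0667,0,0,0]' >/dev/null; python3 to.py .5243 .1539 .0172 -.1
```

```text
shift [ 0.0001 -0.0026  0.0422] rot [ 0.002 -0.    -0.   ] tcp [0.5268 0.1536 0.0594] q [ 0.14  0.37 -0.31  0.88 -0.    1.81] F [ 0.7  0.4 -3.2] gap 0.033 t 23.57
```

```bash
python3 -m creep '[0,-0.0033,0.0333,0,0,0,0,-0.0033,0.0567,0,0,0,0,-0.0033,0.065,0,0,0,0,-0.0033,0.065,0,0,0,0,-0.0033,0.065,0,0,0,0,-0.0033,0.065,0,0,0]' >/dev/null; python3 to.py .5243 .1539 .0172 -.1
```

```text
shift [ 0.0001 -0.      0.0026] rot [ 0.001 -0.    -0.   ] tcp [0.5243 0.1538 0.0198] q [ 0.14  0.41 -0.36  0.79 -0.    1.81] F [ 0.6 -0.1 -3.3] gap 0.0331 t 24.32
```

In the tool's units: 0.0025 m is 0.0042, 0.0015 m is 0.0025.

```bash
python3 -m creep '[0,0,0.0025,0,0,0,0,0,0.0042,0,0,0,0,0,0.0042,0,0,0]'; python3 -m creep '[0,0,0,0,0,0,0,0,0,0,0,0,0,0,0,0,0,0,0,0,-0.05,0,0,0,0,0,-0.1333,0,0,0,0,0,-0.2167,0,0,0,0,0,-0.2167,0,0,0,0,0,-0.2167,0,0,0]' 0.065 >/dev/null; python3 to.py .6227 -.0707 .15 -.15
```

```text
clock: 24.7
tcp_pos: [0.524, 0.1538, 0.0173]
orientation: [0.0, 0.742, 0.671, 0.0]
wrist_force: [-1.4, -0.8, 3.1]
finger_gap: 0.033
grip_force: 79.3
shift [-0.2134  0.1209 -0.0034] rot [0.   0.   0.05] tcp [0.5237 0.1537 0.1465] q [ 0.14  0.3  -0.19  1.09 -0.    1.81] F [ 0.3 -0.  -0.8] gap 0.065 t 25.7
```

In the tool's units: -0.213 m is -0.355, -0.18 m is -0.3, 0.05 rad is 0.0159.

```bash
python3 -m creep '[-0.05,0.0283,0,0,0,0.0064,-0.1333,0.075,0,0,0,0.0127,-0.2167,0.1225,0,0,0,0.0159,-0.3,0.17,0,0,0,0.0159,-0.355,0.2017,0,0,0,0.0159,-0.355,0.2017,0,0,0,0.0159,-0.355,0.2017,0.0333,0,0,0.0159,-0.355,0.2017,0.0667,0,0,0.0159]' >/dev/null; python3 -m creep '[0,0,0,0,0,0,0,0,0,0,0,0,0,0,0,0,0,0]'>/dev/null; python3 to.py .6227 -.0707 .032 -.15
```

```text
shift [-0.0008 -0.0007  0.0756] rot [0.001 0.    0.   ] tcp [ 0.6234 -0.07    0.1077] q [-0.24  0.47 -0.03  1.07 -0.    1.48] F [0.3 0.9 0.5] gap 0.0648 t 27.07
```

In the tool's units: 0.075 m is 0.125, 0.07 m is 0.1167.

```bash
python3 -m creep '[-0.0017,0,0.0333,0,0,0,-0.0017,0,0.0833,0,0,0,-0.0017,0,0.1167,0,0,0,-0.0017,0,0.125,0,0,0,-0.0017,0,0.125,0,0,0,-0.0017,0,0.125,0,0,0,-0.0017,0,0.125,0,0,0]';  python3 -m creep '[0,0,0,0,0,0,0,0,0,0,0,0,0,0,0,0,0,0,0,0,0,0,0,0,0,0,0,0,0,0,0,0,0,0,0,0]' 0.015 60;  python3 -m creep '[0,0,-0.05,0,0,0,0,0,-0.1333,0,0,0,0,0,-0.2,0,0,0,0,0,-0.2,0,0,0,0,0,-0.2,0,0,0,0,0,-0.2,0,0,0]' >/dev/null;python3 to.py .5138 .0826 .15 -.15
```

```text
clock: 27.95
tcp_pos: [0.6236, -0.0715, 0.0329]
orientation: [0.001, 0.758, 0.652, 0.001]
wrist_force: [0.0, -0.6, 1.0]
finger_gap: 0.0651
grip_force: 0.0
clock: 28.7
tcp_pos: [0.6231, -0.0714, 0.0323]
orientation: [0.0, 0.758, 0.652, 0.0]
wrist_force: [-0.6, 0.0, 4.4]
finger_gap: 0.0342
grip_force: 59.6
shift [ 1.357e-01 -1.294e-01  1.000e-04] rot [-0.004 -0.    -0.   ] tcp [ 0.6215 -0.071   0.1495] q [-0.24  0.45  0.04  1.17 -0.    1.48] F [ 0.1  0.3 -1.3] gap 0.0339 t 29.45
```

In the tool's units: 0.1357 m is 0.2262, -0.1305 m is -0.2175.

```bash
python3 -m creep '[0.05,-0.0467,0,0,0,0,0.1083,-0.1033,0,0,0,0,0.1667,-0.1583,0,0,0,0,0.2083,-0.1983,0,0,0,0,0.2262,-0.2175,0,0,0,0,0.2262,-0.2175,0.0333,0,0,0,0.2262,-0.2175,0.0833,0,0,0,0.2262,-0.2175,0.1333,0,0,0]' >/dev/null; python3 -m creep '[0,0,0,0,0,0,0,0,0,0,0,0,0,0,0,0,0,0]'>/dev/null; python3 to.py .5138 .0826 .0302 -.15
```

```text
shift [ 0.0001 -0.0016  0.0429] rot [ 0.002 -0.    -0.   ] tcp [0.5153 0.0822 0.0731] q [ 0.    0.31 -0.36  0.89 -0.    1.73] F [ 0.  -0.3 -1.4] gap 0.034 t 30.82
```

In the tool's units: 0.039 m is 0.065, 0.034 m is 0.0567.

```bash
python3 -m creep '[0,-0.0017,0.0333,0,0,0,0,-0.0017,0.0567,0,0,0,0,-0.0017,0.065,0,0,0,0,-0.0017,0.065,0,0,0,0,-0.0017,0.065,0,0,0,0,-0.0017,0.065,0,0,0]' >/dev/null; python3 to.py .5138 .0826 .0302 -.15
```

```text
shift [0.0001 0.0003 0.0031] rot [ 0.001 -0.     0.   ] tcp [0.5135 0.0826 0.0333] q [ 0.01  0.36 -0.41  0.8  -0.    1.73] F [ 1.   1.1 -1.1] gap 0.0342 t 31.57
```

In the tool's units: 0.003 m is 0.005, 0.002 m is 0.0033.

```bash
python3 -m creep '[0,0,0.0033,0,0,0,0,0,0.005,0,0,0,0,0,0.005,0,0,0]'; python3 -m creep '[0,0,0,0,0,0,0,0,0,0,0,0,0,0,0,0,0,0,0,0,0,0,0,0,0,0,-0.05,0,0,0,0,0,-0.1333,0,0,0,0,0,-0.2167,0,0,0,0,0,-0.2167,0,0,0]' 0.065; python3 -m creep '[-0.0833,0,-0.0167,0,0,0,-0.1667,0,-0.0333,0,0,0,-0.25,0,-0.05,0,0,0,-0.25,0,-0.05,0,0,0]' >/dev/null
python3 - <<'E'
from fit import *
p=viewer.read_camera("scene");h=-.146
for l,X in(("capacitor",[.5138,.0826,0]),("transformer",[.5243,.1539,-.1]),("heatsink",[.5347,.2251,-.15]),("coil",[.548,.297,0])):
    r=nets.outline_of(l,p)[0]; f=fit([(p,r["region"])],M[l],X,.01,l in("transformer","heatsink"));d=f[0][:2]-[.5295,.1895];print(l,r["confidence"],np.round(f[1],2),"rack xy",np.round([d@[np.cos(h),np.sin(h)],d@[-np.sin(h),np.cos(h)]],4))
cv2.imwrite("pics/s4.png",cv2.resize(p["image"][150:350,150:550,::-1],None,fx=2,fy=2))
E
```

```text
clock: 31.95
tcp_pos: [0.5132, 0.0826, 0.0303]
orientation: [0.0, 0.758, 0.652, 0.0]
wrist_force: [-2.0, 0.2, 5.3]
finger_gap: 0.0339
grip_force: 60.4
clock: 32.95
tcp_pos: [0.5161, 0.0826, 0.1641]
orientation: [0.003, 0.758, 0.652, 0.003]
wrist_force: [0.5, 0.0, -0.7]
finger_gap: 0.0651
grip_force: 0.0
capacitor 0.62 0.94 rack xy [ 0.0016 -0.1081]
transformer 0.77 0.8 rack xy [-0.0014 -0.0361]
heatsink 0.65 0.96 rack xy [0.0012 0.0351]
coil 0.9 0.84 rack xy [0.0048 0.1097]
```

View pics/s4.png

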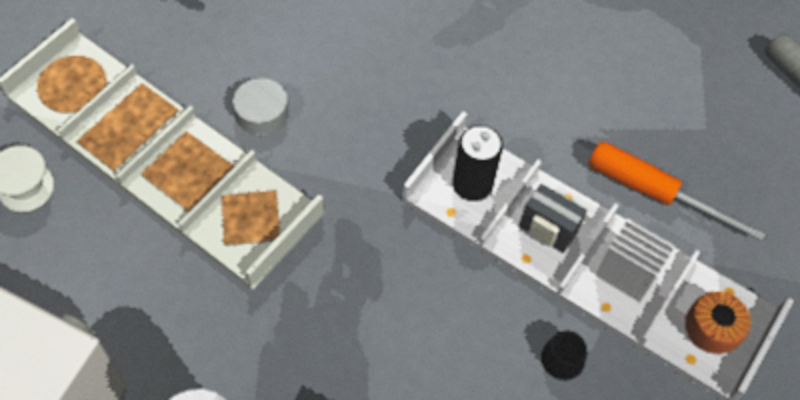

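All four parts stand upright in the mirrored bays, the pads are still in the intake rack, and the arm is clear.

```bash
python3 -c "
from workcell import env
print(env.hand_in())"
```

```text
the job is handed in; nothing more can be done
None
```

I moved all four parts to the test rack in reverse order and handed the job in at about 33 s of the 109 s allowed. In the last camera check each stood upright within 5 mm of its bay centre. The hand-in call did not report a verdict.

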